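# Turn an antenna panel home on its assembly jig and lock it

### The job

The white antenna panel lies askew on the jig: turn it in place, flat on the jig, by pushing on its long side close to the corner opposite the notch while the notched corner bears on the round peg, until its short edge lies flush against the stop block, and press it home there with about 13 N for a second - never more than 18 N on the panel. Then swing the keeper arm fully shut across the side you pushed on so the panel cannot turn back, let go, and leave the bottles and the brush where they are.

Things in the scene. Friction and masses are not known exactly. Their poses are not given: they have to be found in the camera images.
- jig: Fixed grey metal jig plate, 230 x 290 x 12 mm, flat on the table, its top 12 mm above it; place and yaw vary. Origin on the table near its middle: it spans x -120..110, y -145..145 mm; x, y along its edges, z up. Exact in this frame (mm): peg axis (-75, -60), middle of the stop's face (-7, 71), keeper pivot (26, 96).
- peg (a point): Fixed round steel pivot peg, 10 mm diameter, standing 20 mm above the jig plate. Point on its axis at its top, 32 mm above the table.
- panel: Loose white panel with a brass square, 100 x 140 x 10 mm, 0.2-0.4 kg, flat on the jig (top 22 mm above the table). x along its short edges, spanning -9..91 mm, y along its long ones, -9..131 mm, z up. One corner has a 14 x 14 mm notch (x<5, y<5 mm). Origin: underside, where the peg's axis lies when both notch faces bear on the peg. Home: origin on the peg's axis, x along the jig's x.
- panel_push (a point): Where to push: on the panel's long side x = 91 mm, half-way up, 25 mm from the corner opposite the notch (panel y 106 mm, 17 mm above the table). Pushing that side here towards the panel's -x, following the arc about the peg, closes the notch (4-9 mm off at the start) onto the peg and turns the panel counter-clockwise seen from above, 0.4-0.75 rad, with 1-4 N until its y = 131 mm edge meets the stop.
- stop: Fixed steel stop block on the jig, 26 mm long (jig x), 18 mm deep, 20 mm high. Origin at the middle of the lower edge of the face that the panel's short edge (y = 131 mm) meets, 12 mm above the table; the face looks to the jig's -y and the block lies on its +y side.
- keeper (a joint): Angle (rad) of the flat steel keeper arm, growing clockwise seen from above: 0 = along the jig's +x, 1.571 = shut (end stop), along the jig's -y, 2 mm off the home panel's x = 91 mm side. Starts open at -0.6 to 0.2 (other end stop -0.7). Stiff by friction, about 2 N at its post; stays where left. Arm 48 mm long from the pivot, 16 mm wide, upper face 22 mm above the table.
- keeper_post (a point): Centre of the top of the upright black round post on the keeper arm, by which it is swung: 14 mm diameter, 38 mm out from the pivot, reaching from 22 to 66 mm above the table (this point at 66 mm).
- keeper_pivot (a point): Point on the keeper's vertical pivot axis at the jig's top, 12 mm above the table. The round boss on it is 22 mm in diameter and ends 45 mm above the table.
- adhesive: Bystander: small white bottle with a red cap, 24 mm diameter, 55 mm tall, standing on the jig near its corner at -x, +y. Origin at its base centre.
- solvent: Bystander: white solvent bottle, 64 mm diameter, 130 mm tall, on the table left of the jig. Origin at its base centre.
- brush: Bystander: brush lying on the table right of the jig. Origin on its underside.
Mind the look-alikes: they are no part of the job. There is more than one size of the panel; the job needs the largest.

How it is judged (in metres and radians):
On the way:
1. keeper still open, the fingers press on the panel with over 9 N for 0.5 s while it bears on the stop block, notch within 3 mm of its seat on the peg, edges within 0.03 rad of the jig's (contact force between panel and stop above 3 N and contact force between the fingers and panel above 9 N and horizontal distance between panel and peg below 0.003 m and angle between the x axis of panel and the x axis of jig, either way round below 0.03 rad and value of joint keeper below 1 rad), for 0.5 s.
At the end, for the whole second after the job is handed in: The panel lies at rest flat on the jig with its notch on the peg (origin within 3 mm of the peg's axis) and its edges within 0.03 rad of the jig's (short edge at the stop block); the keeper is shut (more than 1.47 rad) (horizontal distance between panel and peg below 0.003 m and angle between the x axis of panel and the x axis of jig, either way round below 0.03 rad and value of joint keeper above 1.47 rad and linear speed of panel below 0.01 m/s); the robot touches nothing.
It fails at once if the robot pushes on the panel with more than 18 N (contact force between any of the fingers, the arm and panel above 18 N).
It fails at once if the panel's notched corner leaves the peg (origin more than 20 mm from the peg's axis) (horizontal distance between panel and peg above 0.02 m).
It fails at once if the panel is lifted or tipped (more than 0.1 rad or 8 mm) (angle between panel's own z axis and vertical above 0.1 rad or height (world z) of panel above 0.02 m).
It fails at once if a bottle or the brush is moved more than 15 mm (distance of any of adhesive, solvent, brush from where it was at the start of the episode above 0.015 m).
It also fails if it takes over 66 s, if anything falls off the work surface, if the arm or the gripper's body presses on something with over 40 N, if the wrist force passes 120 N, or if a joint passes its speed limit or range.

### The arm

A 6-joint arm with a two-finger parallel gripper is mounted at the origin on the work surface. World frame = base frame: x ahead of the robot, y to its left, z up, the work surface at z = 0. Lengths are in m, angles in degrees, forces in N, time in s.
With the tool pointing down it reaches from about 0.3 to 0.75 m from the base axis. Payload 8.5 kg.
Tool frame: the origin (TCP) lies at the very end of the fingers, on their centre line; the grasp point (between the pads) lies 19 mm behind it (env.pinch_z is the distance from the TCP to the grasp point, in m); z points along the fingers, y is the line along which they close (so a half turn about z gives the same grasp; the last joint's range is limited). The gripper opens to 85 mm and grips with 20 to 120 N. Pads are 22 mm wide; open, the fingers measure 114 mm over their backs; the gripper's body (76 mm by 85 mm) begins 54 mm behind the grasp point. The pads swing forward as they close: fully open they stand 13 mm farther back than shut.
Start: joints at [-76.335, 21.807, 74.336, -0, 83.858, -12.336], TCP at [0.241, -0.494, 0.231] pointing down, gripper open.
Joint ranges: [-178.18, 178.18], [-50.72, 133.34], [12.68, 142.11], [-81.47, 261.47], [9.98, 163.14], [-165.26, 165.26]. Speed limits (degrees/s): [136.94, 136.94, 180, 180, 180, 180].

### API

Orientations are given as a 3x3 rotation matrix whose columns are the frame's x, y, z axes.
In Python, from rig import env, viewer gives the robot as it stands.
- The arm moves only by the tool drive_tool, never from a script. Its argument "series" is a list of rows, each a list of 3 entries, a list of its own where there are three numbers: the shift along the tool's x, y, z in m, then the turn about the tool's z in degrees, then the finger opening in m, from 0 to 0.0854. A call has 1 to 20 rows; each row is the pose to reach, as a shift and turn from the pose commanded when the call began, along the tool's axes at that moment; what a row does not reach only later rows make up. A row lasts 1/10 s, in which the tool goes at most 50 mm and 8.59 degrees, less where a joint would pass 70% of its speed; a pose out of reach is approached as far as the arm can. A call with a gripper value outside its range is refused whole. The fingers move at their own pace and stop on an object; "newtons" is the grip in N (left out, the last holds). Time passes only in rows, so rows that repeat a pose let the fingers close. It gives the time, the measured TCP pose, the force, the opening and the grip force at its end, in the units of the state.
- env.observe(): the state, without advancing time (a new reading comes with each control period).
- viewer.get_image(name): name is "scene" or "side" or "wrist"; returns a dict with "img" (400x640x3 uint8, red, green, blue), "depth" (400x640 float32, m along the optical axis (not along the pixel's ray), 0 where there is no reading), "camera_matrix" (3x3 intrinsics, pixels), "distortion" ([k1, k2, p1, p2, k3] as OpenCV has them; the pictures are not rectified), "rvec" (rotation vector, rad) and "tvec" (3), from world to camera coordinates, as OpenCV has them. Camera axes: x right, y down, z forward; pixel columns grow to the right and rows downward; lengths in m; the calibration is good to about 2 mm. A picture is of the moment at which its call begins.
- env.close_job(): hands the job in; it is judged then, once.
The state is a dict: "time_s": time; "q": joint angles; "qvel": joint speeds; "joint_efforts": joint torques, N m; "position": TCP position; "tool_rot": TCP orientation; "ft_force": force on the tool from outside, world axes, zero at the start; "wrist_torque": the same for the moment, N m; "grip_width": finger opening in m; "gripper_force": force on a finger pad.
Only numpy, scipy, OpenCV 4.12 (cv2) and the standard library are available. Lean on these libraries where they do the work, as an engineer would, in place of code of your own. Each camera call takes 0.05 s, during which the arm holds its last target. There are 200 camera calls.

## Working session

There is one attempt and no reset: what is moved stays moved. The work goes in short steps, Python scripts to look and compute and a tool call to move; the robot and the scene stay as the last step left them, time stands still between calls to the robot, and variables do not carry over. Pictures are saved under pics/ and viewed, at most 10 in all, crops included, and the job is handed in when it is done.

Besides the shell and the picture viewer there is one more tool, called after "Emit:" as name([rows], argument=value, ...), one row to a line, values as JSON. drive_tool: Moves the arm, as the interface text tells. Its arguments: {"type":"object","properties":{"series":{"type":"array"},"newtons":{"type":"number"}},"required":["series"]}

```bash
mkdir -p pics; ls
python3 - <<'E'
from rig import env, viewer
import cv2,numpy as np,pickle
d={}
for n in("scene","side","wrist"):
    r=viewer.get_image(n); d[n]=r
    print(n,r["camera_matrix"].round(1).tolist(),np.round(r["distortion"],3),np.round(r["rvec"],3),np.round(r["tvec"],3))
pickle.dump(d,open("d0.pkl","wb"))
cv2.imwrite("pics/scene0.png",d["scene"]["img"][...,::-1]);cv2.imwrite("pics/side0.png",d["side"]["img"][...,::-1])
o=env.observe();print(o)
E
```

```text
pics
scene [[468.5, 0.0, 314.6], [0.0, 468.5, 195.0], [0.0, 0.0, 1.0]] [-0.063  0.     0.     0.     0.   ] [ 1.376  1.994 -1.01 ] [ 0.157 -0.198  1.556]
side [[488.8, 0.0, 321.7], [0.0, 488.8, 196.0], [0.0, 0.0, 1.0]] [-0.084  0.     0.     0.     0.   ] [ 0.114 -2.717  1.462] [0.434 0.079 1.197]
wrist [[307.8, 0.0, 321.5], [0.0, 307.8, 196.7], [0.0, 0.0, 1.0]] [-0.024  0.     0.     0.     0.   ] [-2.451  1.534  0.222] [-0.55  -0.035  0.379]
{'time_s': 0.15, 'q': array([-7.63343238e+01,  2.18309368e+01,  7.43708515e+01, -4.73671942e-04,
        8.38583225e+01, -1.23364092e+01]), 'qvel': array([ 0.01538091, -0.10491228, -0.17756522,  0.06603803, -0.01186567,
        0.05316559]), 'joint_efforts': array([ 2.74339363e-03, -4.48617661e+01, -2.31348360e+01, -9.25257200e-05,
        3.80393554e-03, -3.52227453e-06]), 'position': array([ 0.24106017, -0.4941167 ,  0.23088785]), 'tool_rot': array([[ 8.98777729e-01,  4.38404527e-01, -2.55850344e-04],
       [ 4.38404548e-01, -8.98777179e-01,  1.01748807e-03],
       [ 2.16118927e-04, -1.02666157e-03, -9.99999450e-01]]), 'ft_force': array([ 0.18069069,  0.48708426, -0.3884524 ]), 'wrist_torque': array([-0.01423345,  0.01764869,  0.03528777]), 'gripper_force': 0.0, 'grip_width': 0.08510778454003219}
```

View pics/scene0.png

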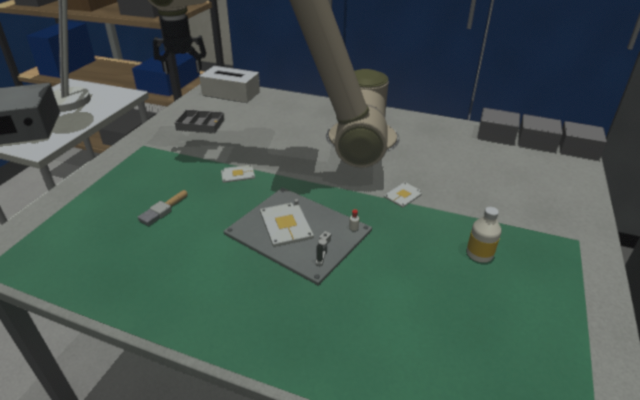

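View pics/side0.png

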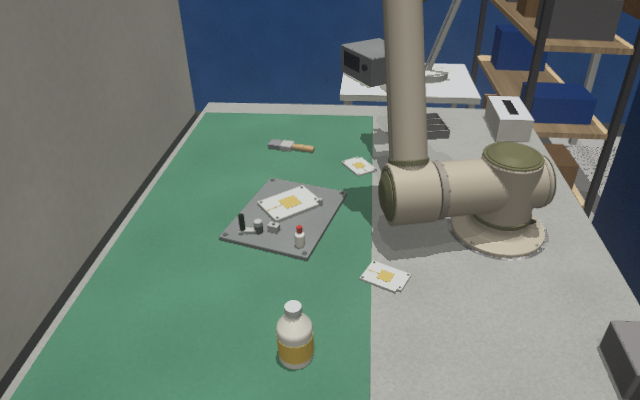

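The scene shows the jig around (298,233), with the panel on it at (287,223), the keeper post at (321,248) and the red-capped bottle at (354,221). The side view has the jig at (285,215), the post at (242,222), the boss at (259,226) and the stop at (273,227). Next I'll measure the jig.

```bash
cat > h.py <<'E'
import numpy as np,cv2
def ray(r,uv):
    p=cv2.undistortPoints(np.array(uv,float).reshape(-1,1,2),r["camera_matrix"],r["distortion"])[:,0]
    R,_=cv2.Rodrigues(r["rvec"]);C=-R.T@np.ravel(r["tvec"])
    return C,np.c_[p,np.ones(len(p))]@R
def onz(r,uv,z):
    C,d=ray(r,uv);return C+d*((z-C[2])/d[:,2])[:,None]
def proj(r,P): return cv2.projectPoints(np.array(P,float).reshape(-1,1,3),r["rvec"],r["tvec"],r["camera_matrix"],r["distortion"])[0][:,0]
E
python3 - <<'E'
import pickle,cv2,numpy as np
from h import *
d=pickle.load(open("d0.pkl","rb"))
for n,(x0,x1,y0,y1) in {"scene":(215,380,180,285),"side":(215,355,170,260)}.items():
    r=d[n];im=r["img"];hsv=cv2.cvtColor(im,cv2.COLOR_RGB2HSV)
    m=np.zeros(im.shape[:2],np.uint8); roi=hsv[y0:y1,x0:x1]
    m[y0:y1,x0:x1]=(~((roi[...,0]>60)&(roi[...,0]<95)&(roi[...,1]>70)))*255
    m=cv2.morphologyEx(m,cv2.MORPH_OPEN,np.ones((3,3)))
    c=max(cv2.findContours(m,0,2)[0],key=cv2.contourArea)
    h=cv2.convexHull(c);print(n,cv2.contourArea(h))
    a=cv2.approxPolyDP(h,4,True)[:,0];print(a.tolist());print(onz(r,a,.012).round(4).tolist())
    big=cv2.resize(im[y0:y1,x0:x1],None,fx=4.6,fy=4.6,interpolation=2)
    cv2.imwrite(f"pics/{n}c.png",big[...,::-1])
E
```

```text
scene 8155.5
[[224, 230], [280, 187], [356, 208], [371, 226], [318, 284]]
[[0.5979, -0.1794, 0.012], [0.3822, -0.1253, 0.012], [0.3986, 0.0989, 0.012], [0.4552, 0.1548, 0.012], [0.6828, 0.0993, 0.012]]
side 6482.0
[[219, 235], [269, 178], [346, 191], [308, 259], [221, 240]]
[[0.6749, 0.0937, 0.012], [0.602, -0.175, 0.012], [0.3809, -0.1225, 0.012], [0.4517, 0.1638, 0.012], [0.665, 0.1122, 0.012]]
```

View pics/scenec.png

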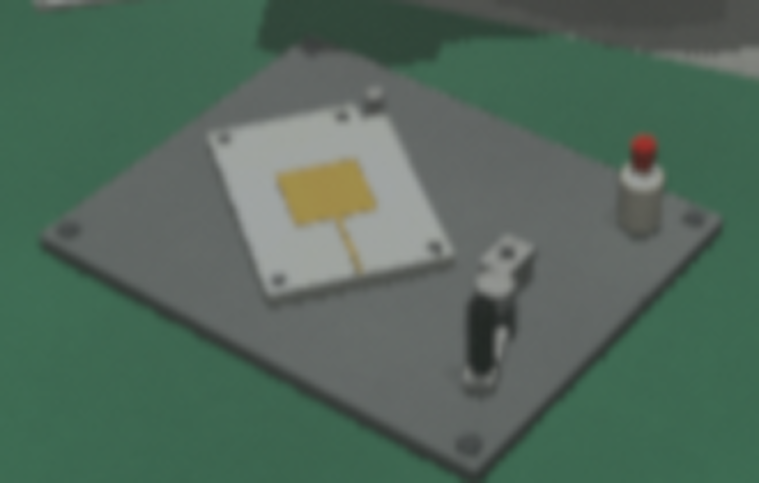

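The crop shows the panel notch next to the peg at (375,100), the stop at (508,252), and the keeper open with its black post at (482,340). I'll work out where to park the wrist camera.

Run:
```python
import pickle,cv2,numpy as np
from h import *
from rig import env
d=pickle.load(open("d0.pkl","rb"))
o=env.observe();T=o["tool_rot"];p=o["position"]
C,dd=ray(d["wrist"],[[321.5,196.7]])
print(C,dd,"cam in tool",T.T@(C-p),T.T@dd[0])
t=np.array([.53,-.02,.28]);print("shift",T.T@(t-p))
```

```text
[ 0.30627633 -0.46242659  0.37276747] [[-0.25425948 -0.12304811 -0.95927645]] cam in tool [ 7.25385767e-02 -3.69538334e-05 -1.41863991e-01] [-2.82674925e-01  1.09176729e-04  9.59215770e-01]
shift [ 0.46755821 -0.29950316 -0.04870364]
```

Emit:
drive_tool([
  [[0.456, -0.322, 0.011], 40, 0],
  [[0.456, -0.322, 0.011], 40, 0],
  [[0.456, -0.322, 0.011], 40, 0],
  [[0.456, -0.322, 0.011], 40, 0],
  [[0.456, -0.322, 0.011], 40, 0],
  [[0.456, -0.322, 0.011], 40, 0],
  [[0.456, -0.322, 0.011], 40, 0],
  [[0.456, -0.322, 0.011], 40, 0],
  [[0.456, -0.322, 0.011], 40, 0],
  [[0.456, -0.322, 0.011], 40, 0],
  [[0.456, -0.322, 0.011], 40, 0],
  [[0.456, -0.322, 0.011], 40, 0],
  [[0.456, -0.322, 0.011], 40, 0],
  [[0.456, -0.322, 0.011], 40, 0],
  [[0.456, -0.322, 0.011], 40, 0],
  [[0.456, -0.322, 0.011], 40, 0],
])

```text
time_s: 1.75
position: [0.5095, -0.006, 0.2204]
tool_rot: [[0.97, -0.244, -0.0], [-0.244, -0.97, -0.0], [0.0, 0.0, -1.0]]
ft_force: [0.3, 0.3, 0.1]
grip_width: 0.0002
gripper_force: 0.0
```

Run:
```python
import pickle,cv2,numpy as np
from h import *
from rig import env,viewer
o=env.observe();print(o["time_s"],o["position"],o["tool_rot"].round(4).tolist(),o["ft_force"],o["q"].round(1),o["grip_width"])
r=viewer.get_image("wrist");pickle.dump((r,o),open("w1.pkl","wb"))
cv2.imwrite("pics/w1.png",r["img"][...,::-1])
```

```text
1.75 [ 0.50946983 -0.0060456   0.2204267 ] [[0.9699, -0.2436, -0.0], [-0.2436, -0.9699, -0.0001], [0.0, 0.0001, -1.0]] [0.28248234 0.3316333  0.08691539] [-14.   18.2  81.7  -0.   80.   90.1] 0.0001694384224512235
```

View pics/w1.png

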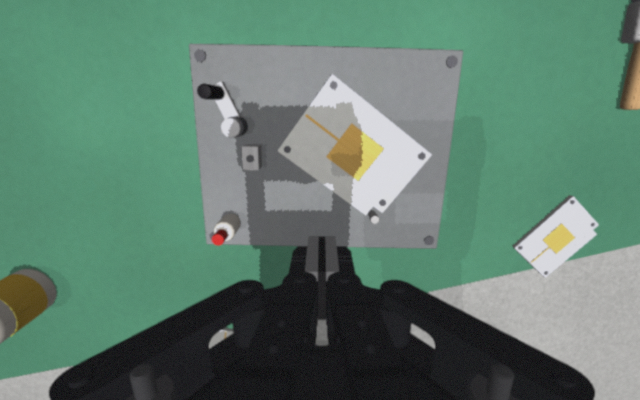

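The wrist view shows the jig corners at about (190,44), (462,51), (437,247) and (206,245), and panel corners at (333,76), (431,154) and (279,150), with the notch by the peg (375,216). The post top is at (206,92), the boss at (232,125), the stop at (251,157) and the adhesive at (220,237).

```bash
cat >> h.py <<'E'
def quad(m):
    c=max(cv2.findContours(m,0,cv2.CHAIN_APPROX_NONE)[0],key=cv2.contourArea)[:,0].astype(np.float32)
    b=cv2.boxPoints(cv2.minAreaRect(c));return c,b
def sides(c,corners,trim=.2):
    # refine lines through approximate corners; return refined corners
    L=[]
    n=len(corners)
    for i in range(n):
        a,b=np.array(corners[i],float),np.array(corners[(i+1)%n],float);e=b-a;l=np.hypot(*e);e/=l
        s=(c-a)@e;t=(c-a)@np.array([-e[1],e[0]])
        k=(s>trim*l)&(s<(1-trim)*l)&(abs(t)<5)
        vx,vy,x,y=cv2.fitLine(c[k].astype(np.float32),cv2.DIST_HUBER,0,.01,.01).ravel()
        L.append(np.cross([x,y,1],[x+vx,y+vy,1]))
    out=[np.cross(L[i-1],L[i]) for i in range(n)]
    return np.array([p[:2]/p[2] for p in out])
E
python3 - <<'E'
import pickle
from h import *
r,o=pickle.load(open("w1.pkl","rb"));im=r["img"];hsv=cv2.cvtColor(im,cv2.COLOR_RGB2HSV)
H,S,V=[hsv[...,i].astype(int) for i in range(3)]
m=((~((H>55)&(H<100)&(S>70)))*255).astype(np.uint8);m[:35]=0;m[249:]=0;m[:,:180]=0;m[:,470:]=0
c,_=quad(m)
C=sides(c,[[190,44],[462,51],[437,247],[206,244]]);print(C.round(1).tolist())
P=onz(r,C,.012);print(P.round(4).tolist())
J=np.array([[110,145],[110,-145],[-120,-145],[-120,145]])/1e3
# rigid fit
def fit(A,B):
    a,b=A-A.mean(0),B-B.mean(0);th=np.arctan2((a[:,0]*b[:,1]-a[:,1]*b[:,0]).sum(),(a*b).sum())
    R=np.array([[np.cos(th),-np.sin(th)],[np.sin(th),np.cos(th)]]);t=B.mean(0)-R@A.mean(0);return th,R,t,B-(A@R.T+t)
th,R,t,res=fit(J,P[:,:2]);print("jig",np.degrees(th),t,(res*1e3).round(1).tolist())
g=lambda x,y,z:np.r_[R@[x/1e3,y/1e3]+t,z]
print("peg top px",proj(r,[g(-75,-60,.032)]),"stop",proj(r,[g(-7,80,.032)]),"pivot",proj(r,[g(26,96,.045)]))
# panel mask
w=((V>115)&(S<60))|((H>12)&(H<35)&(S>70)); w=(w*255).astype(np.uint8);w[:60]=0;w[230:]=0;w[:,:270]=0;w[:,440:]=0
dz=r["depth"];print("depth",dz[100,300],dz[150,310],dz[110,340])
cv2.imwrite("pics/mask.png",np.hstack([w[50:250,180:480],m[50:250,180:480]]))
# V profile
print(V[150,265:300],V[140:230:4,330])
jig=R.T@(onz(r,[[206,92]],.066)[0,:2]-t);print("post jig",jig*1e3)
b=R.T@(onz(r,[[232,125]],.045)[0,:2]-t);print("boss",b*1e3)
pickle.dump((th,R,t),open("jig.pkl","wb"))
E
```

```text
[[188.2, 42.6], [463.1, 49.5], [436.4, 248.9], [205.8, 243.8]]
[[0.6764, 0.0956, 0.012], [0.5996, -0.182, 0.012], [0.3782, -0.1213, 0.012], [0.4557, 0.1567, 0.012]]
jig -15.484543315738918 [ 0.53228514 -0.01406964] [[-0.6, -0.7], [-0.0, 1.2], [0.2, 0.5], [0.4, -1.0]]
peg top px [[374.56801088 219.64689841]] stop [[249.63304833 157.85691699]] pivot [[229.61985661 127.16363199]]
depth 0.335482 0.33997545 0.32924318
[ 87  91  95  97  95  97  96  98  97  97  98  96 113 144 157 161 161 158
 144 103  77  76  74  75  84 112 150 162 161 161 160 161 164 162 161] [165 162 159 166 162 162 158 157 162 159 160 210 219 150 147 147 150 146
  97  93  91  94  91]
post jig [ 58.72830342 109.84855556]
boss [28.18896598 93.46522377]
```

```bash
cat >> h.py <<'E'
def fit(A,B):
    a,b=A-A.mean(0),B-B.mean(0);th=np.arctan2((a[:,0]*b[:,1]-a[:,1]*b[:,0]).sum(),(a*b).sum())
    R=np.array([[np.cos(th),-np.sin(th)],[np.sin(th),np.cos(th)]]);t=B.mean(0)-R@A.mean(0);return th,R,t,B-(A@R.T+t)
E
python3 - <<'E'
import pickle
from h import *
r,o=pickle.load(open("w1.pkl","rb"));th,R,t=pickle.load(open("jig.pkl","rb"))
im=r["img"];hsv=cv2.cvtColor(im,cv2.COLOR_RGB2HSV);H,S,V=[hsv[...,i].astype(int) for i in range(3)]
print(V[60,230:300:10],V[180,400:430:5])
w=((V>138)&(S<60))|((H>12)&(H<35)&(S>70));w=(w*255).astype(np.uint8)
w[:60]=0;w[230:]=0;w[:,:270]=0;w[:,440:]=0;w=cv2.morphologyEx(w,cv2.MORPH_OPEN,np.ones((3,3)))
c,b=quad(w)
C=sides(c,[[431,154],[333,75],[278,150],[371,219]]);print(C.round(1).tolist())
P=onz(r,C,.022);A=np.array([[91,-9],[91,131],[-9,131],[-9,-9]])/1e3
ph,Q,q,res=fit(A,P[:,:2]);print("panel yaw",np.degrees(ph),"rel",ph-th,"origin jig",1e3*R.T@(q-t),(res*1e3).round(1).tolist())
print("push jig",1e3*R.T@(Q@[.091,.106]+q-t))
pv=np.array([26,96]);post=[58.7,109.8];print("keeper",-np.arctan2(post[1]-96,post[0]-26),np.hypot(*(post-pv)))
T=o["tool_rot"];p=o["position"]
print("TCP jig",1e3*R.T@(p[:2]-t), "tool x yaw rel jig",np.degrees(np.arctan2(T[1,0],T[0,0])-th))
pickle.dump((ph,Q,q),open("panel.pkl","wb"))
E
```

```text
[147 151 145 152 151 151 154] [223 222 181 137 136 137]
[[433.0, 154.7], [336.5, 71.4], [276.9, 150.2], [375.9, 221.8]]
panel yaw -51.77501440962382 rel -0.6333882076881197 origin jig [-68.65673726 -61.06015668] [[0.4, 0.5], [0.6, -2.0], [-0.6, 2.2], [-0.4, -0.7]]
push jig [ 67.43088353 -29.48232475]
keeper -0.3993424536827074 35.49267530068704
TCP jig [-24.12941249   1.64159751] tool x yaw rel jig 1.387034587552217
```

```bash
cat >> h.py <<'E'
import pickle
def rows(o,targets):
    """targets: (jig x mm, jig y mm, z m, rel yaw rad) -> tool shift, turn"""
    th,R,t=pickle.load(open("jig.pkl","rb"));T=o["tool_rot"];p=o["position"]
    y0=np.arctan2(T[1,0],T[0,0])
    for x,y,z,a in targets:
        w=np.r_[R@[x/1e3,y/1e3]+t,z];s=T.T@(w-p)
        print([s.round(4).tolist(),round(-np.degrees(th+a-y0),1)])
def arc(f,gap):
    c,s=np.cos(f),np.sin(f);x,y=91+11+gap,106
    return -75+c*x-s*y,-60+s*x+c*y
E
python3 - <<'E'
from h import *
from rig import env
r,o=pickle.load(open("w1.pkl","rb"));th,R,t=pickle.load(open("jig.pkl","rb"))
V=r["img"].max(2);c,_=quad((cv2.morphologyEx(((V>185)*255).astype(np.uint8)[:230,270:440],2,np.ones((3,3)))))
c=c+[270,0]
k=(c[:,0]>340)&(c[:,0]<425)&(abs((c[:,1]-76)-(c[:,0]-333)*78/98)<5)
P=onz(r,c[k],.022)[:,:2];J=1e3*(P-t)@R
vx,vy,x,y=cv2.fitLine(J.astype(np.float32),cv2.DIST_HUBER,0,.01,.01).ravel()
print(k.sum(),"side pt",x,y,"angle rel",np.arctan2(-vx*np.sign(vy),vy*np.sign(vy)) )
print("corner jig",1e3*R.T@(onz(r,[[333,75.5]],.022)[0,:2]-t))
# actual panel gap of arc line to side: distance along panel x
f=-.63;n=np.array([np.cos(f),np.sin(f)]);print("side offset from peg",n@(np.array([x,y])+[75,60]))
o=env.observe()
f=-.63;rows(o,[(*arc(f,18),.06,f),(*arc(f,18),.0145,f)])
E
```

```text
88 side pt 44.287968 -57.522537 angle rel -0.62107795
corner jig [79.27190993 -7.63424451]
side offset from peg 94.9283750945227
[[0.1073, 0.0494, 0.1605], np.float64(37.5)]
[[0.1073, 0.0494, 0.206], np.float64(37.5)]
```

Emit:
drive_tool([
  [[0.107, 0.0495, 0.1], 37.5, 0],
  [[0.107, 0.0495, 0.1], 37.5, 0],
  [[0.107, 0.0495, 0.1], 37.5, 0],
  [[0.107, 0.0495, 0.1], 37.5, 0],
  [[0.107, 0.0495, 0.16], 37.5, 0],
  [[0.107, 0.0495, 0.16], 37.5, 0],
  [[0.107, 0.0495, 0.18], 37.5, 0],
  [[0.107, 0.0495, 0.195], 37.5, 0],
  [[0.107, 0.0495, 0.206], 37.5, 0],
  [[0.107, 0.0495, 0.206], 37.5, 0],
  [[0.107, 0.0495, 0.206], 37.5, 0],
])

```text
time_s: 2.9
position: [0.602, -0.0791, 0.0153]
tool_rot: [[0.623, -0.782, 0.001], [-0.782, -0.623, -0.0], [0.001, -0.001, -1.0]]
ft_force: [0.8, -0.0, 0.3]
grip_width: 0.0001
gripper_force: 0.0
```

Run:
```python
from h import *
from rig import env
o=env.observe();f=-.62
rows(o,[(*arc(f,g),.0145,f) for g in (18,5,4,0)])
fs=np.linspace(-.62,0,18);rows(o,[(*arc(f,0),.0145,f) for f in fs])
```

```text
[[-0.0006, -0.0003, 0.0008], np.float64(-0.5)]
[[-0.0136, -0.0002, 0.0007], np.float64(-0.5)]
[[-0.0146, -0.0002, 0.0007], np.float64(-0.5)]
[[-0.0186, -0.0002, 0.0007], np.float64(-0.5)]
[[-0.0186, -0.0002, 0.0007], np.float64(-0.5)]
[[-0.0225, -0.0038, 0.0007], np.float64(-2.6)]
[[-0.0266, -0.0073, 0.0007], np.float64(-4.6)]
[[-0.0308, -0.0106, 0.0007], np.float64(-6.7)]
[[-0.0352, -0.0138, 0.0007], np.float64(-8.8)]
[[-0.0396, -0.0168, 0.0007], np.float64(-10.9)]
[[-0.0442, -0.0196, 0.0007], np.float64(-13.0)]
[[-0.0488, -0.0223, 0.0007], np.float64(-15.1)]
[[-0.0536, -0.0248, 0.0007], np.float64(-17.2)]
[[-0.0584, -0.0271, 0.0007], np.float64(-19.3)]
[[-0.0633, -0.0292, 0.0007], np.float64(-21.4)]
[[-0.0683, -0.0312, 0.0007], np.float64(-23.4)]
[[-0.0734, -0.033, 0.0007], np.float64(-25.5)]
[[-0.0785, -0.0346, 0.0007], np.float64(-27.6)]
[[-0.0837, -0.036, 0.0007], np.float64(-29.7)]
[[-0.0889, -0.0372, 0.0007], np.float64(-31.8)]
[[-0.0942, -0.0382, 0.0007], np.float64(-33.9)]
[[-0.0995, -0.0391, 0.0007], np.float64(-36.0)]
```

Emit:
drive_tool([
  [[-0.005, 0, 0], 0, 0],
  [[-0.01, 0, 0], 0, 0],
  [[-0.012, 0, 0], 0, 0],
  [[-0.014, 0, 0], 0, 0],
  [[-0.016, 0, 0], -0.5, 0],
  [[-0.018, 0, 0], -0.5, 0],
  [[-0.0205, -0.002, 0], -1.5, 0],
  [[-0.0225, -0.004, 0], -2.5, 0],
  [[-0.0245, -0.0055, 0], -3.5, 0],
  [[-0.0265, -0.0075, 0], -4.5, 0],
  [[-0.0285, -0.009, 0], -5.5, 0],
  [[-0.031, -0.0105, 0], -6.5, 0],
  [[-0.033, -0.0122, 0], -7.7, 0],
  [[-0.035, -0.0138, 0], -8.8, 0],
  [[-0.0375, -0.0153, 0], -10, 0],
  [[-0.0395, -0.0168, 0], -11, 0],
  [[-0.042, -0.0182, 0], -12, 0],
  [[-0.044, -0.0196, 0], -13, 0],
  [[-0.0465, -0.021, 0], -14, 0],
  [[-0.049, -0.0223, 0], -15, 0],
])

```text
time_s: 4.9
position: [0.5885, -0.0264, 0.0143]
tool_rot: [[0.805, -0.594, -0.0], [-0.594, -0.805, 0.0], [-0.0, -0.0, -1.0]]
ft_force: [1.0, -0.5, 0.3]
grip_width: -0.0002
gripper_force: 0.7
```

Run:
```python
from h import *
from rig import env,viewer
th,R,t=pickle.load(open("jig.pkl","rb"))
r=viewer.get_image("wrist")
cv2.imwrite("pics/w2.png",r["img"][...,::-1])
o=env.observe();print(1e3*R.T@(o["position"][:2]-t),o["position"][2],np.arctan2(o["tool_rot"][1,0],o["tool_rot"][0,0])-th,o["ft_force"])
```

```text
[57.28143422  3.43090541] 0.014287814491546914 -0.3643128107027857 [ 0.67917851 -0.02690525  1.1329309 ]
```

View pics/w2.png

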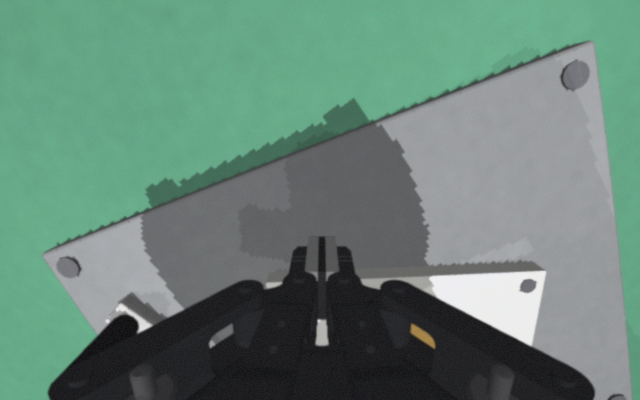

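The fingers sit flat against the long side (image 320,265), and the panel's edge is roughly square to the tool. The push is going to plan.

Run:
```python
from h import *
from rig import env
o=env.observe()
rows(o,[(*arc(f,0),.0143,f) for f in np.r_[np.linspace(-.364,-.05,16),0]])
```

```text
[[0.001, 0.0004, -0.0], np.float64(-0.0)]
[[-0.0013, -0.0017, -0.0], np.float64(-1.2)]
[[-0.0036, -0.0038, -0.0], np.float64(-2.4)]
[[-0.0059, -0.0058, -0.0], np.float64(-3.6)]
[[-0.0083, -0.0078, -0.0], np.float64(-4.8)]
[[-0.0107, -0.0097, -0.0], np.float64(-6.0)]
[[-0.0131, -0.0116, -0.0], np.float64(-7.2)]
[[-0.0156, -0.0134, -0.0], np.float64(-8.4)]
[[-0.0181, -0.0151, -0.0], np.float64(-9.6)]
[[-0.0207, -0.0169, -0.0], np.float64(-10.8)]
[[-0.0233, -0.0185, -0.0], np.float64(-12.0)]
[[-0.0259, -0.0201, -0.0], np.float64(-13.2)]
[[-0.0286, -0.0216, -0.0], np.float64(-14.4)]
[[-0.0313, -0.0231, -0.0], np.float64(-15.6)]
[[-0.034, -0.0246, 0.0], np.float64(-16.8)]
[[-0.0368, -0.0259, 0.0], np.float64(-18.0)]
[[-0.0435, -0.029, 0.0], np.float64(-20.9)]
```

Emit:
drive_tool([
  [[-0.0025, -0.0017, 0], -1.2, 0],
  [[-0.0045, -0.0038, 0], -2.4, 0],
  [[-0.0068, -0.0058, 0], -3.6, 0],
  [[-0.0092, -0.0078, 0], -4.8, 0],
  [[-0.0116, -0.0097, 0], -6, 0],
  [[-0.014, -0.0116, 0], -7.2, 0],
  [[-0.0165, -0.0134, 0], -8.4, 0],
  [[-0.019, -0.0151, 0], -9.6, 0],
  [[-0.0215, -0.0169, 0], -10.8, 0],
  [[-0.024, -0.0185, 0], -12, 0],
  [[-0.0265, -0.0201, 0], -13.2, 0],
  [[-0.029, -0.0216, 0], -14.4, 0],
  [[-0.0315, -0.0231, 0], -15.6, 0],
  [[-0.034, -0.0246, 0], -16.8, 0],
  [[-0.036, -0.0255, 0], -17.5, 0],
  [[-0.0375, -0.0262, 0], -18.2, 0],
  [[-0.0375, -0.0262, 0], -18.2, 0],
])

```text
time_s: 6.65
position: [0.5739, 0.0169, 0.0143]
tool_rot: [[0.95, -0.313, -0.0], [-0.313, -0.95, 0.0], [-0.0, -0.0, -1.0]]
ft_force: [0.4, -0.8, -0.6]
grip_width: 0.0001
gripper_force: 0.1
```

Run:
```python
from h import *
from rig import env,viewer
th,R,t=pickle.load(open("jig.pkl","rb"))
r=viewer.get_image("scene");pickle.dump(r,open("s3.pkl","wb"))
a=cv2.resize(r["img"][180:285,215:380],None,fx=4.6,fy=4.6,interpolation=2)
cv2.imwrite("pics/s3.png",a[...,::-1])
o=env.observe();f=np.arctan2(o["tool_rot"][1,0],o["tool_rot"][0,0])-th
print(1e3*R.T@(o["position"][:2]-t),o["position"][2],f,"arc here",arc(f,0),"jig force",R.T@o["ft_force"][:2])
rows(o,[(*arc(f,0),.0143,f) for f in (-.05,-.04,-.03,-.02,-.01,0,.01)])
```

```text
[31.8092029  40.84748204] 0.014294749934567627 -0.04897711987548381 arc here (np.float64(32.06718718114719), np.float64(40.87922198905575)) jig force [0.76871901 0.40744662]
[[0.0004, 0.0001, -0.0], np.float64(0.1)]
[[-0.0007, -0.001, -0.0], np.float64(-0.5)]
[[-0.0018, -0.002, -0.0], np.float64(-1.1)]
[[-0.0029, -0.003, -0.0], np.float64(-1.7)]
[[-0.004, -0.0039, -0.0], np.float64(-2.2)]
[[-0.0051, -0.0049, -0.0], np.float64(-2.8)]
[[-0.0062, -0.0059, -0.0], np.float64(-3.4)]
```

View pics/s3.png

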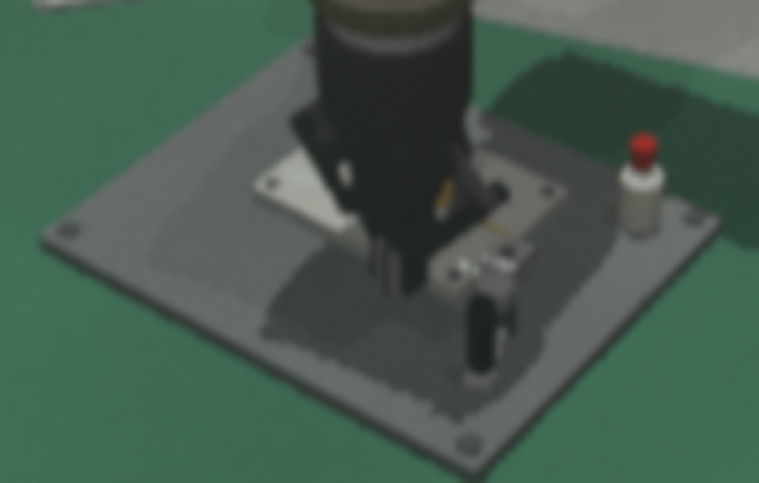

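Nearly home. The corner is at the stop (505,250) and the keeper is still open. From here I'll creep in and watch the force.

Emit:
drive_tool([
  [[-0.0005, -0.0004, 0], -0.3, 0],
  [[-0.001, -0.001, 0], -0.6, 0],
  [[-0.0014, -0.0014, 0], -0.9, 0],
  [[-0.0018, -0.002, 0], -1.1, 0],
  [[-0.0022, -0.0024, 0], -1.4, 0],
  [[-0.0026, -0.0028, 0], -1.6, 0],
  [[-0.0029, -0.003, 0], -1.7, 0],
])

```text
time_s: 7.4
position: [0.573, 0.0199, 0.0146]
tool_rot: [[0.958, -0.285, 0.002], [-0.285, -0.958, -0.001], [0.002, 0.0, -1.0]]
ft_force: [3.9, -4.9, -1.5]
grip_width: 0.0001
gripper_force: 2.5
```

Emit:
drive_tool([
  [[-0.0002, 0.0002, 0], -0.4, 0],
  [[-0.0004, 0.0004, 0], -0.8, 0],
  [[-0.0006, 0.0006, 0], -1, 0],
])

```text
time_s: 7.7
position: [0.5718, 0.0202, 0.0145]
tool_rot: [[0.963, -0.269, 0.001], [-0.269, -0.963, 0.0], [0.001, -0.001, -1.0]]
ft_force: [3.9, -0.4, 1.0]
grip_width: -0.0001
gripper_force: 1.8
```

Run:
```python
from h import *
from rig import env
th,R,t=pickle.load(open("jig.pkl","rb"))
o=env.observe();f=np.arctan2(o["tool_rot"][1,0],o["tool_rot"][0,0])-th
print(1e3*R.T@(o["position"][:2]-t),o["position"][2],f,"jig force",R.T@o["ft_force"][:2],o["ft_force"])
```

```text
[28.93770188 43.53097042] 0.014508579276541252 -0.0017897868812519757 jig force [3.90009262 0.69742188] [ 3.94472563 -0.3691333   1.04428696]
```

Emit:
drive_tool([
  [[-0.0003, -0.0001, 0], 0, 0],
  [[-0.0006, -0.0002, 0], 0, 0],
  [[-0.0009, -0.0003, 0], 0, 0],
  [[-0.0009, -0.0003, 0], 0, 0],
])

```text
time_s: 8.1
position: [0.571, 0.0204, 0.0145]
tool_rot: [[0.963, -0.269, 0.001], [-0.269, -0.963, -0.0], [0.001, 0.0, -1.0]]
ft_force: [3.8, -1.6, 0.7]
grip_width: 0.0004
gripper_force: 2.4
```

Emit:
drive_tool([
  [[-0.0003, -0.0001, 0], 0, 0],
  [[-0.0006, -0.0002, 0], 0, 0],
  [[-0.0009, -0.0003, 0], 0, 0],
  [[-0.0009, -0.0003, 0], 0, 0],
])

```text
time_s: 8.5
position: [0.5703, 0.0207, 0.0145]
tool_rot: [[0.963, -0.269, 0.001], [-0.269, -0.963, -0.001], [0.001, 0.0, -1.0]]
ft_force: [3.9, -4.5, 0.0]
grip_width: -0.0001
gripper_force: 2.8
```

Emit:
drive_tool([
  [[-0.0003, 0, 0], 0, 0],
  [[-0.0006, 0, 0], 0, 0],
  [[-0.0009, 0, 0], 0, 0],
  [[-0.0009, 0, 0], 0, 0],
])

```text
time_s: 8.9
position: [0.5694, 0.0209, 0.0145]
tool_rot: [[0.963, -0.269, 0.001], [-0.269, -0.963, -0.001], [0.001, 0.0, -1.0]]
ft_force: [4.4, -4.5, 0.1]
grip_width: 0.0002
gripper_force: 2.7
```

Emit:
drive_tool([
  [[-0.0003, 0, 0], 0, 0],
  [[-0.0006, 0, 0], 0, 0],
  [[-0.0009, 0, 0], 0, 0],
  [[-0.0009, 0, 0], 0, 0],
])

```text
time_s: 9.3
position: [0.5687, 0.0211, 0.0145]
tool_rot: [[0.963, -0.269, 0.001], [-0.269, -0.963, -0.001], [0.002, 0.0, -1.0]]
ft_force: [4.8, -3.3, -0.2]
grip_width: -0.0002
gripper_force: 3.0
```

Run:
```python
from h import *
from rig import env,viewer
th,R,t=pickle.load(open("jig.pkl","rb"))
d={n:viewer.get_image(n) for n in("side","scene")};pickle.dump(d,open("d4.pkl","wb"))
a=cv2.resize(d["side"]["img"][170:260,215:355],None,fx=5.5,fy=5.5,interpolation=2)
cv2.imwrite("pics/side4.png",a[...,::-1])
o=env.observe();f=np.arctan2(o["tool_rot"][1,0],o["tool_rot"][0,0])-th
print(1e3*R.T@(o["position"][:2]-t),o["position"][2],f,"jig force",R.T@o["ft_force"][:2],o["ft_force"])
```

```text
[25.69372172 43.63652044] 0.014536448257843178 -0.0020102397277239614 jig force [ 5.95071895 -2.75965881] [ 4.99795348 -4.2482036   0.09059352]
```

View pics/side4.png

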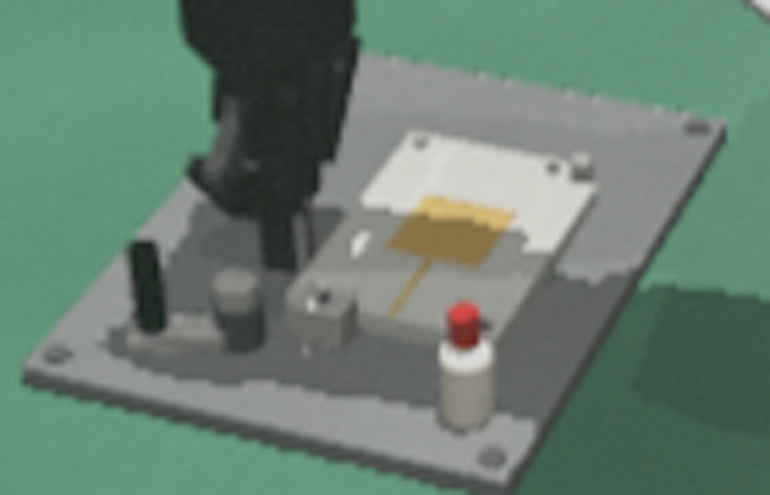

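The panel's short edge is at the stop (320,300) and the notch is at the peg (580,165). The force hasn't risen firmly yet, so I'll keep creeping.

Emit:
drive_tool([
  [[-0.0003, 0.0002, 0], 0, 0],
  [[-0.0006, 0.0003, 0], 0, 0],
  [[-0.0009, 0.0004, 0], 0, 0],
  [[-0.0009, 0.0004, 0], 0, 0],
])

```text
time_s: 9.8
position: [0.5685, 0.0211, 0.0146]
tool_rot: [[0.963, -0.269, 0.003], [-0.269, -0.963, -0.001], [0.003, -0.0, -1.0]]
ft_force: [8.9, -2.7, -1.3]
grip_width: 0.0003
gripper_force: 4.3
```

Run:
```python
from h import *
d=pickle.load(open("d4.pkl","rb"));th,R,t=pickle.load(open("jig.pkl","rb"))
r=d["side"];im=r["img"]
# predicted home-panel corners vs. image
g=lambda x,y,z:np.r_[R@[x/1e3,y/1e3]+t,z]
print("pred",[(5.5*(proj(r,[g(-75+x,-60+y,.022)])[0]-[215,170])).round(0).tolist() for x,y in((91,-9),(-9+14,-9),(-9,5),(-9,131),(91,131))])
print("peg",5.5*(proj(r,[g(-75,-60,.032)])[0]-[215,170]),"stop L",5.5*(proj(r,[g(-20,71,.032),g(6,71,.032)])-[215,170]))
```

```text
pred [[410.0, 128.0], [576.0, 162.0], [594.0, 183.0], [491.0, 338.0], [282.0, 291.0]]
peg [579.07158579 155.94256816] stop L [[354.83129456 289.1389969 ]
 [301.15740144 277.22751791]]
```

Emit:
drive_tool([
  [[-0.0002, 0.0001, 0], 0, 0],
  [[-0.0004, 0.0002, 0], 0, 0],
  [[-0.0004, 0.0002, 0], 0, 0],
])

```text
time_s: 10.1
position: [0.5685, 0.0211, 0.0147]
tool_rot: [[0.963, -0.269, 0.004], [-0.269, -0.963, -0.0], [0.004, -0.001, -1.0]]
ft_force: [10.7, -0.5, -3.0]
grip_width: -0.0001
gripper_force: 4.9
```

Emit:
drive_tool([
  [[-0.0002, 0, 0], 0, 0],
  [[-0.0004, 0, 0], 0, 0],
  [[-0.0004, 0, 0], 0, 0],
])

```text
time_s: 10.4
position: [0.5684, 0.0211, 0.0147]
tool_rot: [[0.963, -0.269, 0.005], [-0.269, -0.963, -0.001], [0.005, -0.001, -1.0]]
ft_force: [11.0, -0.9, -2.5]
grip_width: -0.0001
gripper_force: 5.5
```

Emit:
drive_tool([
  [[-0.0002, 0, 0], 0, 0],
  [[-0.0003, 0, 0], 0, 0],
  [[-0.0003, 0, 0], 0, 0],
  [[-0.0003, 0, 0], 0, 0],
  [[-0.0003, 0, 0], 0, 0],
  [[-0.0003, 0, 0], 0, 0],
])

```text
time_s: 11.0
position: [0.5684, 0.0211, 0.0148]
tool_rot: [[0.963, -0.269, 0.006], [-0.269, -0.963, -0.001], [0.006, -0.001, -1.0]]
ft_force: [12.2, -1.7, -3.3]
grip_width: 0.0003
gripper_force: 5.9
```

Run:
```python
from rig import env,viewer
import numpy as np
F=[]
for i in range(4): viewer.get_image("side");F.append(env.observe()["ft_force"].round(1).tolist())
print(F)
```

```text
[[12.1, -1.5, -4.3], [11.4, -2.6, -3.4], [12.2, -2.4, -2.7], [12.3, -1.3, -3.6]]
```

Emit:
drive_tool([
  [[0, 0, 0], 0, 0],
  [[0, 0, 0], 0, 0],
  [[0, 0, 0], 0, 0],
  [[0, 0, 0], 0, 0],
  [[0, 0, 0], 0, 0],
  [[0, 0, 0], 0, 0],
  [[0, 0, 0], 0, 0],
  [[0, 0, 0], 0, 0],
  [[0.001, 0, 0], 0, 0],
  [[0.002, 0, 0], 0, 0],
  [[0.004, 0, 0], 0, 0],
  [[0.008, 0, 0], 0, 0],
  [[0.015, 0, -0.01], 0, 0],
  [[0.02, 0, -0.06], 0, 0],
  [[0.02, 0, -0.1], 0, 0],
  [[0.0, 0, -0.15], 0, 0],
  [[-0.02, 0, -0.2], 0, 0],
  [[-0.045, 0.0, -0.205], 0, 0],
  [[-0.045, 0.0, -0.205], 0, 0],
  [[-0.045, 0.0, -0.205], 0, 0],
])

```text
time_s: 13.2
position: [0.5223, 0.0338, 0.2191]
tool_rot: [[0.963, -0.269, -0.001], [-0.269, -0.963, 0.0], [-0.001, 0.0, -1.0]]
ft_force: [0.2, 1.2, -0.2]
grip_width: -0.0001
gripper_force: 0.0
```

Run:
```python
from h import *
from rig import env,viewer
r=viewer.get_image("wrist");o=env.observe();pickle.dump((r,o),open("w5.pkl","wb"))
cv2.imwrite("pics/w5.png",r["img"][...,::-1]);print(o["ft_force"],o["position"])
```

```text
[-0.02657704  0.1277808  -0.37977042] [0.52264112 0.03358949 0.2184791 ]
```

View pics/w5.png

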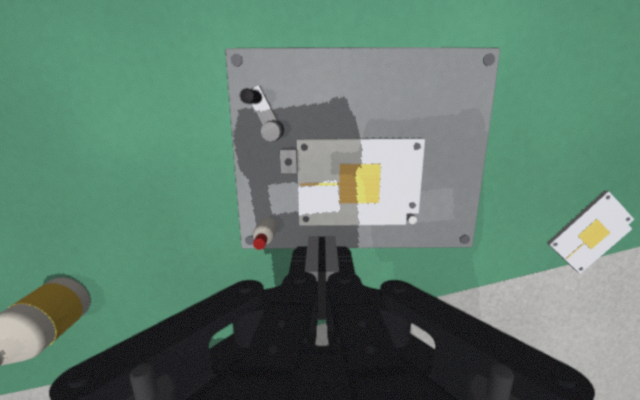

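The panel now lies square to the jig: its edge runs (297,140)–(425,139), parallel to the jig's top edge, its short edge is at the stop (290,160), and the peg is in the notch (412,218). The keeper post top is at (246,96).

```bash
cat >> h.py <<'E'
def kp(th,gap,u=39):
    U=np.array([np.cos(th),-np.sin(th)]);t=np.array([-np.sin(th),-np.cos(th)])
    x,y=np.array([26,96])+u*U-t*(18+gap);return x,y,.036,np.pi/2-th
E
python3 - <<'E'
from h import *
from rig import env
th,R,t=pickle.load(open("jig.pkl","rb"));r,o=pickle.load(open("w5.pkl","rb"))
J=lambda uv,z:1e3*R.T@(onz(r,[uv],z)[0,:2]-t)
a=J([246,96],.066);b=J([271,131],.045);print("post",a,"boss",b,"keeper",-np.arctan2(a[1]-b[1],a[0]-b[0]))
print("adh",J([260,241],.067))
rs=[[r"",0]];d=pickle.load(open("d0.pkl","rb"))
print("solvent jig",1e3*R.T@(onz(d["side"],[[295,355]],0)[0,:2]-t),1e3*R.T@(onz(d["scene"],[[483,252]],0.02)[0,:2]-t))
print("peg seen",J([412,219],.032),"panel edge angle",[J(p,.022) for p in([297,140],[424.5,139.5])])
rows(env.observe(),[(*kp(-.4,14)[:2],.12,kp(-.4,0)[3]),kp(-.4,14)])
E
```

```text
post [ 59.23240968 112.60493473] boss [26.03449668 94.57864879] keeper -0.49744884373812354
adh [-84.62215927 108.07537159]
solvent jig [-197.74415327  394.09759505] [-183.19657784  404.49979861]
peg seen [-73.96784356 -59.36489751] panel edge angle [array([14.51514352, 70.37284125]), array([ 14.754655  , -68.86670599])]
[[0.0715, -0.0975, 0.0983], np.float64(-113.0)]
[[0.0716, -0.0975, 0.1823], np.float64(-113.0)]
```

Run:
```python
from h import *
from rig import env
rows(env.observe(),[kp(-.48,14)])
```

```text
[[0.068, -0.0992, 0.1823], np.float64(-117.6)]
```

Emit:
drive_tool([
  [[0.068, -0.099, 0.09], -118, 0],
  [[0.068, -0.099, 0.09], -118, 0],
  [[0.068, -0.099, 0.09], -118, 0],
  [[0.068, -0.099, 0.09], -118, 0],
  [[0.068, -0.099, 0.09], -118, 0],
  [[0.068, -0.099, 0.09], -118, 0],
  [[0.068, -0.099, 0.09], -118, 0],
  [[0.068, -0.099, 0.09], -118, 0],
  [[0.068, -0.099, 0.09], -118, 0],
  [[0.068, -0.099, 0.09], -118, 0],
  [[0.068, -0.099, 0.09], -118, 0],
  [[0.068, -0.099, 0.09], -118, 0],
  [[0.068, -0.099, 0.09], -118, 0],
  [[0.068, -0.099, 0.09], -118, 0],
  [[0.068, -0.099, 0.09], -118, 0],
  [[0.068, -0.099, 0.12], -118, 0],
  [[0.068, -0.099, 0.15], -118, 0],
  [[0.068, -0.099, 0.17], -118, 0],
  [[0.068, -0.099, 0.182], -118, 0],
  [[0.068, -0.099, 0.182], -118, 0],
])

```text
time_s: 15.25
position: [0.6142, 0.1106, 0.0352]
tool_rot: [[-0.213, 0.977, -0.004], [0.977, 0.213, -0.0], [0.001, -0.004, -1.0]]
ft_force: [0.4, 0.2, 0.8]
grip_width: 0.0003
gripper_force: 0.0
```

Run:
```python
from h import *
from rig import env,viewer
o=env.observe();print(o["ft_force"])
r=viewer.get_image("side");a=cv2.resize(r["img"][160:270,205:355],None,fx=5,fy=5,interpolation=2)
cv2.imwrite("pics/side6.png",a[...,::-1])
print("A");rows(o,[kp(-.48,8),kp(-.48,2),kp(-.48,0)]+[kp(x,0) for x in np.linspace(-.4,1.5,20)])
```

```text
[0.40265043 0.21421763 0.81110578]
A
[[-0.0057, 0.0003, -0.0008], np.float64(0.3)]
[[-0.0117, 0.0003, -0.0008], np.float64(0.3)]
[[-0.0137, 0.0003, -0.0008], np.float64(0.3)]
[[-0.0169, 0.0016, -0.0008], np.float64(4.9)]
[[-0.021, 0.0028, -0.0008], np.float64(10.6)]
[[-0.0252, 0.0037, -0.0008], np.float64(16.3)]
[[-0.0295, 0.0041, -0.0008], np.float64(22.0)]
[[-0.0338, 0.0041, -0.0008], np.float64(27.8)]
[[-0.038, 0.0037, -0.0008], np.float64(33.5)]
[[-0.0422, 0.0028, -0.0008], np.float64(39.2)]
[[-0.0463, 0.0015, -0.0008], np.float64(45.0)]
[[-0.0503, -0.0002, -0.0008], np.float64(50.7)]
[[-0.0541, -0.0022, -0.0008], np.float64(56.4)]
[[-0.0576, -0.0047, -0.0008], np.float64(62.2)]
[[-0.0609, -0.0074, -0.0008], np.float64(67.9)]
[[-0.0639, -0.0105, -0.0008], np.float64(73.6)]
[[-0.0665, -0.0139, -0.0008], np.float64(79.3)]
[[-0.0688, -0.0175, -0.0007], np.float64(85.1)]
[[-0.0708, -0.0214, -0.0007], np.float64(90.8)]
[[-0.0723, -0.0254, -0.0007], np.float64(96.5)]
[[-0.0734, -0.0295, -0.0007], np.float64(102.3)]
[[-0.0742, -0.0337, -0.0007], np.float64(108.0)]
[[-0.0745, -0.038, -0.0007], np.float64(113.7)]
```

View pics/side6.png

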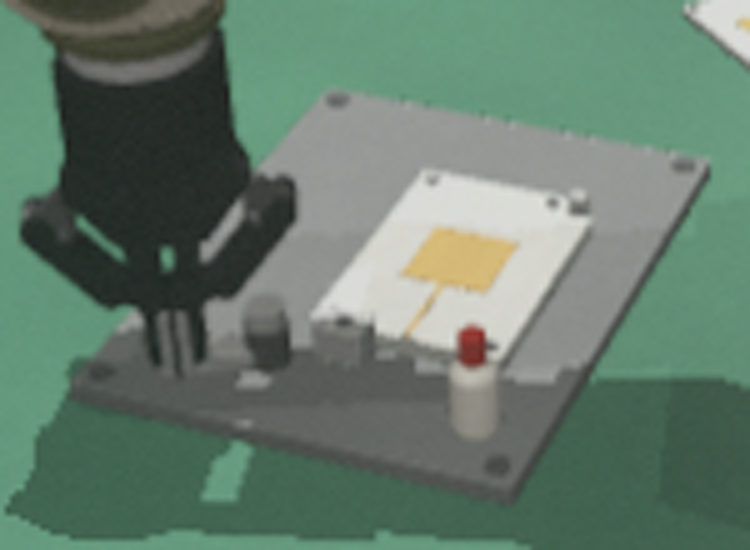

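The fingers (178,350) are behind the post, clear of the boss (268,330), and the panel hasn't moved. Now I'll swing the keeper.

Emit:
drive_tool([
  [[-0.006, 0, 0], 0, 0],
  [[-0.011, 0, 0], 0, 0],
  [[-0.0137, 0.0003, 0], 0, 0],
  [[-0.017, 0.0016, 0], 5, 0],
  [[-0.021, 0.0028, 0], 10.5, 0],
  [[-0.025, 0.0037, 0], 16, 0],
  [[-0.0295, 0.004, 0], 22, 0],
  [[-0.034, 0.004, 0], 28, 0],
  [[-0.038, 0.0037, 0], 33.5, 0],
  [[-0.042, 0.0028, 0], 39, 0],
  [[-0.0463, 0.0015, 0], 45, 0],
  [[-0.0503, 0, 0], 50.5, 0],
  [[-0.054, -0.0022, 0], 56.5, 0],
  [[-0.0576, -0.0047, 0], 62, 0],
  [[-0.061, -0.0074, 0], 68, 0],
  [[-0.064, -0.0105, 0], 73.5, 0],
  [[-0.0665, -0.014, 0], 79.5, 0],
  [[-0.0688, -0.0175, 0], 85, 0],
  [[-0.0708, -0.0214, 0], 91, 0],
  [[-0.0723, -0.0254, 0], 96.5, 0],
])

```text
time_s: 17.3
position: [0.6066, 0.0338, 0.0381]
tool_rot: [[0.995, 0.098, 0.003], [0.098, -0.995, -0.001], [0.003, 0.001, -1.0]]
ft_force: [2.8, -1.4, -0.7]
grip_width: -0.0002
gripper_force: 1.3
```

Run:
```python
from h import *
from rig import env
o=env.observe();print(o["ft_force"])
rows(o,[kp(x,0) for x in (1.2,1.3,1.4,1.45,1.5,1.55,1.6,1.65)])
```

```text
[ 2.82750073 -1.43422352 -0.66268433]
[[-0.0017, -0.0009, 0.0021], np.float64(-0.1)]
[[-0.0057, 0.0007, 0.0021], np.float64(5.6)]
[[-0.0098, 0.0019, 0.0021], np.float64(11.3)]
[[-0.0119, 0.0024, 0.0021], np.float64(14.2)]
[[-0.014, 0.0027, 0.0021], np.float64(17.1)]
[[-0.0161, 0.0029, 0.0021], np.float64(19.9)]
[[-0.0183, 0.0031, 0.002], np.float64(22.8)]
[[-0.0204, 0.0031, 0.002], np.float64(25.7)]
```

Emit:
drive_tool([
  [[-0.004, 0, 0], 3, 0],
  [[-0.006, 0.0007, 0], 5.5, 0],
  [[-0.008, 0.0013, 0], 8.5, 0],
  [[-0.01, 0.002, 0], 11.5, 0],
  [[-0.012, 0.0024, 0], 14, 0],
  [[-0.014, 0.0027, 0], 17, 0],
  [[-0.015, 0.0028, 0], 18.5, 0],
  [[-0.016, 0.003, 0], 20, 0],
  [[-0.0165, 0.003, 0], 20, 0],
])

```text
time_s: 18.2
position: [0.5898, 0.0298, 0.0377]
tool_rot: [[0.97, -0.244, 0.001], [-0.244, -0.97, -0.0], [0.001, -0.0, -1.0]]
ft_force: [1.4, -1.1, 0.2]
grip_width: -0.0001
gripper_force: 0.9
```

Emit:
drive_tool([
  [[-0.0007, 0, 0], 0, 0],
  [[-0.0014, 0, 0], 0.5, 0],
  [[-0.002, 0, 0], 1, 0],
  [[-0.0025, 0, 0], 1, 0],
])

```text
time_s: 18.6
position: [0.5888, 0.0299, 0.0377]
tool_rot: [[0.965, -0.261, 0.004], [-0.261, -0.965, -0.001], [0.005, -0.0, -1.0]]
ft_force: [8.8, -5.0, -2.6]
grip_width: -0.0001
gripper_force: 5.0
```

Emit:
drive_tool([
  [[-0.0006, 0, 0], 0, 0],
  [[-0.0012, 0, 0], 0, 0],
  [[-0.0012, 0, 0], 0, 0],
])

```text
time_s: 18.9
position: [0.5887, 0.03, 0.0378]
tool_rot: [[0.965, -0.261, 0.007], [-0.261, -0.965, -0.002], [0.007, -0.0, -1.0]]
ft_force: [12.1, -5.2, -4.2]
grip_width: -0.0002
gripper_force: 6.6
```

Run:
```python
from h import *
from rig import env
th,R,t=pickle.load(open("jig.pkl","rb"));o=env.observe();print(1e3*R.T@(o["position"][:2]-t),o["ft_force"])
```

```text
[42.61188794 57.50700124] [12.14438618 -5.16345746 -4.15030297]
```

It's hard against the end stop. I'll back off and look.

Emit:
drive_tool([
  [[0.002, 0, 0], 0, 0],
  [[0.005, 0, 0], 0, 0],
  [[0.015, 0, 0], 0, 0],
  [[0.025, 0, 0], 0, 0],
  [[0.025, 0, -0.03], 0, 0],
  [[0.025, 0, -0.08], 0, 0],
  [[0.025, 0, -0.13], 0, 0],
  [[-0.02, 0, -0.17], 0, 0],
  [[-0.065, 0, -0.18], 0, 0],
  [[-0.065, 0, -0.18], 0, 0],
  [[-0.065, 0, -0.18], 0, 0],
  [[-0.065, 0, -0.18], 0, 0],
])

```text
time_s: 20.1
position: [0.524, 0.0475, 0.2169]
tool_rot: [[0.965, -0.261, -0.0], [-0.261, -0.965, 0.0], [-0.0, 0.0, -1.0]]
ft_force: [-0.1, 0.0, 0.1]
grip_width: -0.0003
gripper_force: 0.0
```

Run:
```python
from h import *
from rig import env,viewer
th,R,t=pickle.load(open("jig.pkl","rb"))
r=viewer.get_image("wrist");o=env.observe()
cv2.imwrite("pics/w7.png",r["img"][...,::-1]);print(o["ft_force"],o["position"],np.abs(o["qvel"]).max())
g=lambda x,y,z:np.r_[R@[x/1e3,y/1e3]+t,z]
print("pred post shut",proj(r,[g(26,58,.066)]),"peg",proj(r,[g(-75,-60,.032)]),"panel",proj(r,[g(16,71,.022),g(16,-69,.022)]))
```

```text
[ 0.15405915 -0.30348161  0.37104984] [0.5240791  0.04747427 0.21654804] 0.4636817211394236
pred post shut [[321.2593509  130.66446372]] peg [[424.74722108 219.74466143]] panel [[309.17613691 136.91515924]
 [438.30379329 137.77911663]]
```

View pics/w7.png

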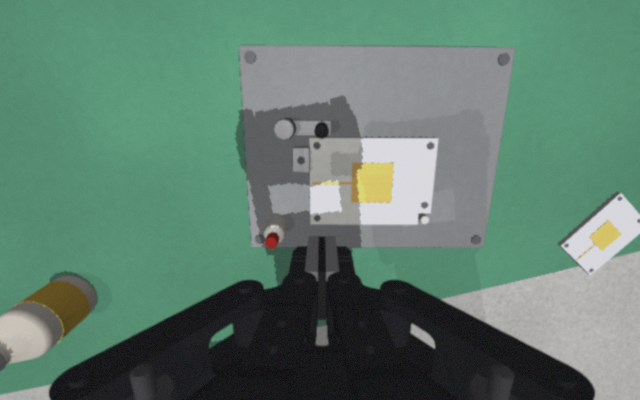

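The keeper is shut, with its post at (321,130) where predicted. The panel is square with its corner at (310,137), and the peg is in the notch. I'm handing the job in.

```bash
python3 -c "
from rig import env
print(env.close_job())"
```

```text
the job is handed in; nothing more can be done
None
```

I turned the panel home against the stop, pressed it at about 12–13 N for over a second, swung the keeper shut to its end stop, and handed the job in at about 20 s; the final picture shows the panel square on the peg, but no verdict was returned.

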